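# Restock the slanted carton rack in the dental lab

### The arm

A 6-joint arm with a two-finger parallel gripper is mounted at the origin on the work surface. World frame = base frame: x ahead of the robot, y to its left, z up, the work surface at z = 0. Lengths are in mm, angles in rad, forces in N, time in s.
With the tool pointing down it reaches from about 275 to 1000 mm from the base axis. Payload 8.4 kg.
Tool frame: the origin (TCP) lies at the centre of the arm's flange, where the gripper is bolted on; the fingertips stand 173 mm ahead of it and the grasp point (between the pads) lies 155 mm ahead of it (tcp_to_tips is the distance from the TCP to the fingertips, in mm); z points along the fingers, x is the direction in which the jaws open and shut, and the axes are right-handed (so a half turn about z gives the same grasp; the last joint's range is limited). The gripper opens to 85 mm and grips with 20 to 120 N. Pads are 22 mm wide; open, the fingers measure 114 mm over their backs; the gripper's body (76 mm by 85 mm) begins 54 mm behind the grasp point. The pads swing forward as they close: fully open they stand 13 mm farther back than shut.
Start: joints at [-1.342, 0.353, 1.633, -0, 1.155, -0.002], TCP at [142.971, -608.431, 404.681] pointing down, gripper open.
Joint ranges: [-2.63, 2.63], [-0.92, 2.1], [0.06, 2.66], [-1.3, 4.44], [0, 2.69], [-3.02, 3.02]. Speed limits (rad/s): [2.22, 2.22, 2.79, 3.14, 3.14, 3.14].

### API

Orientations are given as [roll, pitch, yaw] about the fixed x, y, z axes, in that order (R = Rz(yaw) Ry(pitch) Rx(roll)).
In Python, from rig import sense, grab_frame, camera_info, sign_off, tcp_to_tips gives the robot as it stands.
- The arm moves only by the shell command python3 -m creep 'ROWS' [FORCE]. ROWS is text: rows parted by semicolons, each of 5 numbers parted by spaces: the opening in per cent of the stroke, from 0 (shut) to 100 (fully open), then the shift along the tool's x, y, z in cm, then the turn about the tool's z in degrees. In form: fingers tx ty tz roll; .... A call has 1 to 20 rows; each row is the pose to reach, as a shift and turn from the pose measured when the call began, along the tool's axes at that moment; what a row does not reach only later rows make up. A row lasts 1/10 s, in which the tool goes at most 50 mm and 8.59 degrees, less where a joint would pass 70% of its speed; a pose out of reach is approached as far as the arm can. A call with a gripper value outside its range is refused whole. The fingers move at their own pace and stop on an object; FORCE is the grip in N (left out, the last holds). Time passes only in rows, so rows that repeat a pose let the fingers close. It gives the time, the measured TCP pose, the force and the opening at its end, in the units of the state.
- sense(): the state, without advancing time (a new reading comes with each control period).
- grab_frame(name): name is "scene" or "top" or "wrist"; returns (picture, depth): 420x560x3 uint8, blue, green, red; 420x560 float32, mm along the optical axis (not along the pixel's ray), 0 where there is no reading.
- camera_info(name): a dict with "vertical_fov" (degrees; the focal length in pixels is half the picture's height over the tangent of half this angle, whatever the lens; pixels are square), "cx", "cy" (the principal point, pixels), "D" ([k1, k2, p1, p2, k3] as OpenCV has them; the pictures are not rectified), "world_to_cam" (4x4, takes a point from world to camera coordinates). Camera axes: x right, y down, z forward; pixel columns grow to the right and rows downward; lengths in mm; the calibration is good to about 2 mm. A picture is of the moment at which its call begins: read the wrist's pose just before it. camera_info takes no time and is no camera call; for the wrist camera it gives the pose at the moment of the call.
- sign_off(): hands the job in, once; it reports no verdict.
The state is a dict: "clock": time; "qpos": joint angles; "qvel": joint speeds; "joint_efforts": joint torques, N m; "eef_pos": TCP position; "tcp_rot": TCP orientation; "contact_force": force on the tool from outside, world axes, zero at the start; "wrist_torque": the same for the moment, N m; "opening": opening from 0.0 (shut) to 1.0 (fully open).
Only numpy, scipy, OpenCV 4.12 (cv2) and the standard library are available. Lean on these libraries where they do the work, as an engineer would, in place of code of your own. Each camera call takes 0.05 s, during which the arm holds its last target.

### The job

Restock the slanted rack on the lab counter: lay the large carton flat on its sloping deck, then lay the small carton, which stands on end in the upright holder, flat on top of it. Both must lie lengthwise along the slope, straight, not sticking out over the deck's sides, each with one end right up against the backstop, and be let go. Leave the jar, the bowl and the plaster cast where they are.

Things in the scene. Friction and masses are not known exactly. Their poses are not given: they have to be found in the camera images.
- deck: Sloping aluminium deck of the fixed rack (left or right): 130 mm long, 96 wide, 4 thick, tilted 0.314 rad (18 deg), no side walls; a 4 mm backstop at its low end stands 78 mm above it, square to it. Origin: on the deck's surface at the foot of the backstop's inner face, mid-width, 24 mm above the counter. x runs up the slope from the backstop (roughly away from the robot), y across (level), z out of the deck.
- holder: Fixed steel holder with the small carton on end in it. Base plate 90 x 76 x 6 mm; two cheeks cover the carton's narrow sides: inner faces at y = +-30 mm, 4 mm thick, 28 mm wide (x), up to 127 mm above the counter (6 above the carton). Both x sides are open: there the carton is taken by its broad faces and lifted straight up. Origin: centre of the underside, z up.
- large_carton: Large plain cardboard carton with a paper tape band, 120 (x) x 62 (y) x 42 (z) mm, about 0.3 kg, lying flat on the counter. Origin: centre of its underside; z up at the start.
- large_carton_center (a point): Centre of the large carton.
- small_carton: Small plain cardboard carton with a paper tape band, 36 (x) x 54 (y) x 115 (z) mm, about 0.2 kg, standing on end on the holder's base plate (6 mm above the counter), axes along the holder's. Origin: centre of the end it stands on; z is its length, x its thickness, across the broad faces. On the rack it lies on a broad face.
- small_carton_center (a point): Centre of the small carton.
- jar: Bystander: closed amber jar, 54 mm diameter, 75 mm high. Origin: centre of its underside.
- bowl: Bystander: steel mixing bowl, 90 mm diameter, 45 mm high. Origin: centre of its underside.
- cast: Bystander: plaster dental cast, 60 x 65 x 29 mm. Origin: centre of its underside.
Not all that is in view belongs to the job. What is shaped like the large_carton but pink or red is not meant.

How it is judged (in metres and radians):
On the way:
1. the large carton lies flat on the deck, lengthwise, its end against the backstop (x of large_carton_center in the frame of deck between 0.055 and 0.065 m and y of large_carton_center in the frame of deck between -0.018 and 0.018 m and z of large_carton_center in the frame of deck between 0.016 and 0.026 m and angle between the x axis of large_carton and the x axis of deck, either way round below 0.09 rad and angle between the z axis of large_carton and the z axis of deck, either way round below 0.09 rad), for 0.2 s.
At the end, for the whole second after the job is handed in: The large carton lies flat on the deck and the small one flat on it on a broad face, both lengthwise along the slope within 5 degrees, each end within 5 mm of the backstop, neither sticking out over the deck's sides (large centred within 18 mm, small within 21 mm), both let go and at rest (all of step 1 and x of small_carton_center in the frame of deck between 0.0525 and 0.0625 m and y of small_carton_center in the frame of deck between -0.021 and 0.021 m and z of small_carton_center in the frame of deck between 0.054 and 0.066 m and angle between the z axis of small_carton and the x axis of deck, either way round below 0.09 rad and angle between the x axis of small_carton and the z axis of deck, either way round below 0.09 rad and linear speed of each of large_carton, small_carton below 0.01 m/s); the robot touches nothing.
It fails at once if the jar, the bowl or the plaster cast is moved by more than 30 mm (distance of any of jar, bowl, cast from where it was at the start of the episode above 0.03 m).
It also fails if it takes over 72 s, if anything falls off the work surface, if the arm or the gripper's body presses on something with over 40 N, if the wrist force passes 120 N, or if a joint passes its speed limit or range.

## Working session

There is one attempt and no reset: what is moved stays moved. The work goes in short steps, Python scripts to look and compute and a shell command to move; the robot and the scene stay as the last step left them, time stands still between calls to the robot, and variables do not carry over. Pictures are saved under pics/ and viewed, and the job is handed in when it is done.

```bash
ls; mkdir -p pics; python3 - <<'E'
from rig import *
import cv2,json
print(sense()); print(tcp_to_tips)
for n in ["scene","top"]:
    p,d=grab_frame(n); cv2.imwrite(f"pics/{n}0.png",p)
    import numpy as np
    np.save(f"pics/{n}0_d.npy",d); i=camera_info(n); print(n,i)
E
```

```text
pics
{'clock': 0.0, 'qpos': array([-1.34240355e+00,  3.53660587e-01,  1.63413896e+00,  1.72572140e-05,
        1.15518129e+00, -2.39333026e-03]), 'qvel': array([-1.00117742e-05,  1.03440375e-03,  4.36166713e-04, -1.14103417e-04,
        5.10097197e-04,  9.53146874e-04]), 'joint_efforts': array([-1.06638960e-03, -6.05253267e+01, -3.42073882e+01, -2.45911724e-04,
        9.29509057e-03, -3.15510681e-05]), 'eef_pos': array([ 142.91825457, -608.20104923,  403.95167241]), 'tcp_rot': array([-3.14157355e+00,  1.38814457e-03, -1.34001719e+00]), 'contact_force': array([-0.28363592, -0.64796069, -0.66320211]), 'wrist_torque': array([0.08023729, 0.04222337, 0.01733235]), 'opening': 0.999076093112188}
173.4
scene {'vertical_fov': 53.03221666370131, 'cx': 280.72188355047984, 'cy': 205.51285649278466, 'D': array([-0.01059898,  0.        ,  0.        ,  0.        ,  0.        ]), 'world_to_cam': array([[-8.90217278e-01,  4.55279082e-01,  1.53021474e-02,
         4.55581103e+02],
       [ 2.79457477e-01,  5.72340650e-01, -7.70927817e-01,
        -6.83475902e+01],
       [-3.59745350e-01, -6.82016964e-01, -6.36738679e-01,
         1.23292771e+03],
       [ 0.00000000e+00,  0.00000000e+00,  0.00000000e+00,
         1.00000000e+00]])}
top {'vertical_fov': 51.62407234529761, 'cx': 275.21068260933254, 'cy': 212.6532878804469, 'D': array([-0.14192678,  0.        ,  0.        ,  0.        ,  0.        ]), 'world_to_cam': array([[ 1.71462892e-02, -9.99759012e-01,  1.37085023e-02,
        -3.46883408e+00],
       [-9.94716439e-01, -1.84445639e-02, -1.00990115e-01,
         4.98135845e+02],
       [ 1.01218625e-01, -1.19044669e-02, -9.94792980e-01,
         1.14769401e+03],
       [ 0.00000000e+00,  0.00000000e+00,  0.00000000e+00,
         1.00000000e+00]])}
```

View pics/scene0.png

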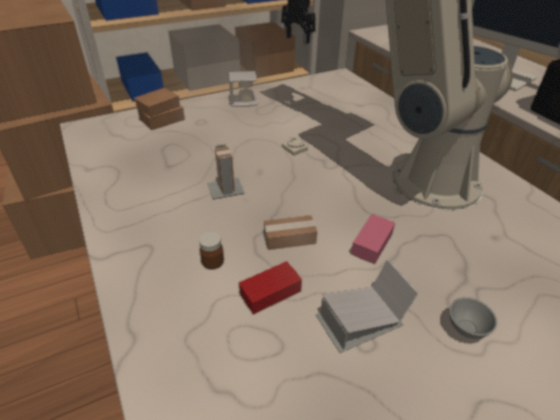

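View pics/top0.png

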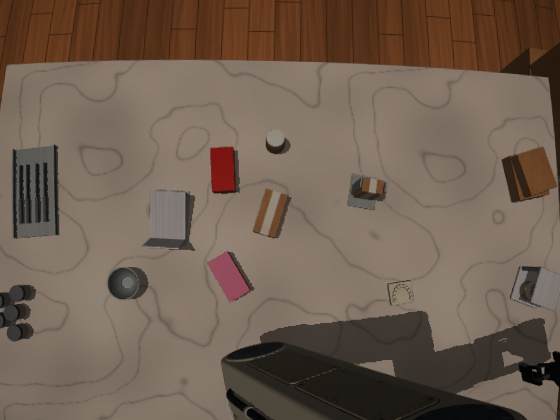

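The large carton is the tan box with the white tape band: top (270,213), scene (290,232). The red box, top (223,170), and the pink one, top (229,276), have the same shape but are excluded by colour. The small carton in its holder is at top (370,188), and the rack is on the left at top (168,215). I'll enlarge the top view to confirm this.

```bash
cat > h.py <<'E'
import numpy as np, cv2
from rig import *
def K(i,h=420):
    f=h/2/np.tan(np.radians(i["vertical_fov"])/2); return np.array([[f,0,i["cx"]],[0,f,i["cy"]],[0,0,1]])
def ray(i,uv):
    uv=np.atleast_2d(np.array(uv,float)).reshape(-1,1,2)
    n=cv2.undistortPoints(uv,K(i),i["D"]).reshape(-1,2)
    T=i["world_to_cam"];R=T[:3,:3];c=-R.T@T[:3,3]
    return c,np.c_[n,np.ones(len(n))]@R
def onz(i,uv,z):
    c,d=ray(i,uv); return c+d*((z-c[2])/d[:,2:3])
def withdepth(i,d,uv):
    c,r=ray(i,uv); uv=np.atleast_2d(uv).astype(int); return c+r*d[uv[:,1],uv[:,0]][:,None]
def proj(i,P):
    T=i["world_to_cam"]; return cv2.projectPoints(np.array(P,float).reshape(-1,1,3),cv2.Rodrigues(T[:3,:3])[0],T[:3,3],K(i),i["D"])[0].reshape(-1,2)
E
python3 - <<'E'
import cv2,numpy as np
p=cv2.imread("pics/top0.png")
cv2.imwrite("pics/crop_a.png",cv2.resize(p[130:310,130:310],None,fx=3.3,fy=3.3,interpolation=cv2.INTER_CUBIC))
cv2.imwrite("pics/crop_b.png",cv2.resize(p[150:230,330:410],None,fx=7,fy=7,interpolation=cv2.INTER_CUBIC))
s=cv2.imread("pics/scene0.png")
cv2.imwrite("pics/crop_c.png",cv2.resize(s[130:350,190:430],None,fx=2.6,fy=2.6,interpolation=cv2.INTER_CUBIC))
E
```

```text
(no output)
```

View pics/crop_a.png

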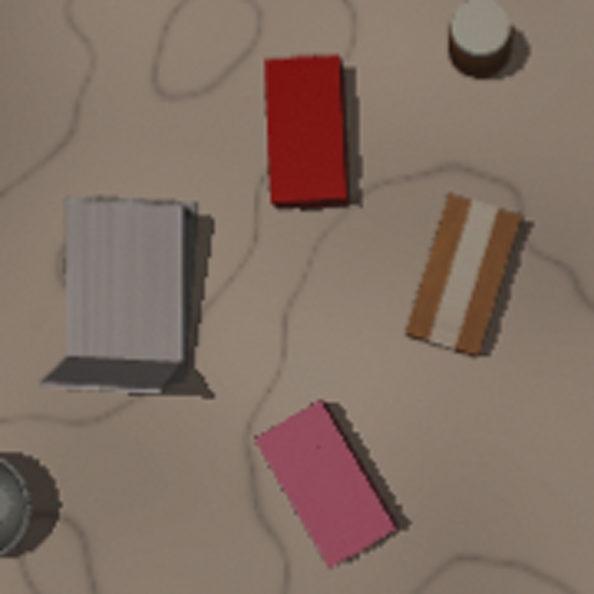

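View pics/crop_b.png

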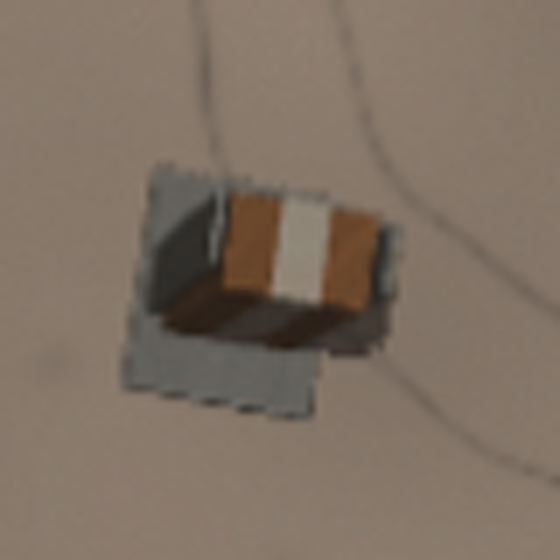

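View pics/crop_c.png

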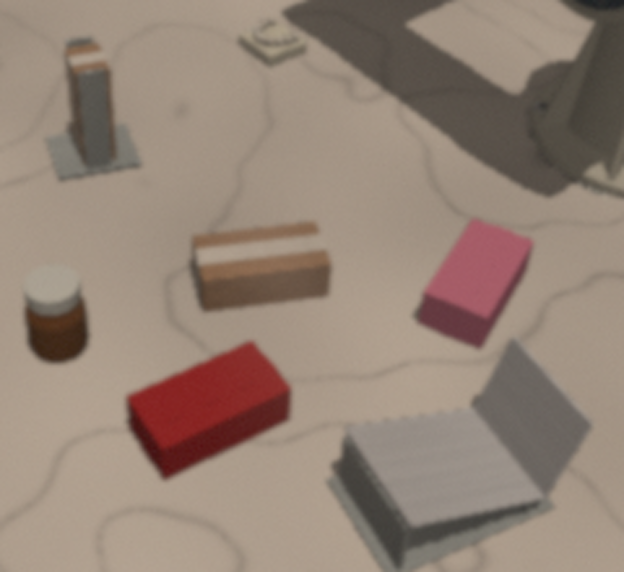

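The crops confirm it: the tan, taped box at (270,213) is the large carton. The backstop is the dark-grey flap at the near end of the rack, around (160,243). Next I'll measure poses.

```bash
python3 - <<'E'
from h import *
p=cv2.imread("pics/top0.png"); i=camera_info("top")
hsv=cv2.cvtColor(p,cv2.COLOR_BGR2HSV)
print("deck px",p[215,170],hsv[215,170],"tan",p[213,262],hsv[213,262],"tape",p[213,271],hsv[213,271],"bg",hsv[230,330])
# large carton by depth-height mask
d=np.load("pics/top0_d.npy")
v,u=np.mgrid[:420,:560]; P=withdepth(i,d,np.c_[u.ravel(),v.ravel()]).reshape(420,560,3); H=P[...,2]
def comp(m,seed,z,name):
    n,l=cv2.connectedComponents(m.astype(np.uint8)); k=l[seed[1],seed[0]]; mm=(l==k).astype(np.uint8)
    c=max(cv2.findContours(mm,cv2.RETR_EXTERNAL,cv2.CHAIN_APPROX_NONE)[0],key=cv2.contourArea).reshape(-1,2)
    W=onz(i,c,z)[:,:2].astype(np.float32)
    r=cv2.minAreaRect(W); print(name,"n",mm.sum(),"rect",np.round(r[0],1),np.round(r[1],1),round(r[2],2)); 
    print(np.round(cv2.boxPoints(r),1).tolist(),"depth h",np.median(H[mm>0]))
    return mm
print("table h",np.median(H[250:300,320:370]))
comp((H>34)&(H<52),(270,213),42,"large")
comp((H>112)&(H<135),(372,188),121,"small top")
col=((hsv[...,1]>110)&(H>112))
comp((H>3)&(H<135),(360,205),6,"holder all")
deck=(H>18)&(H<75)&(np.abs(u-170)<30)&(v<237)&(v>180)
pts=P[deck]; 
for it in range(4):
    c=pts.mean(0); U,S,Vt=np.linalg.svd(pts-c,full_matrices=False); nrm=Vt[2]*np.sign(Vt[2][2]); e=(pts-c)@nrm; pts=pts[abs(e)<3]
print("deck plane",c,nrm,np.degrees(np.arccos(nrm[2])),np.std(e),"yaw of up",np.arctan2(-nrm[1],-nrm[0]))
for n,(uu,vv) in {"jar":(275,138),"bowl":(125,283),"cast":(401,292)}.items(): print(n,P[vv,uu])
E
```

```text
deck px [117 121 130] [  9  25 130] tan [ 45  74 113] [ 13 153 113] tape [120 135 145] [ 18  44 145] bg [ 14  54 136]
table h -0.7313234769118253
large n 1042 rect [496.6  18.9] [ 61.6 120.8] 73.93
[[430.1000061035156, 6.0], [546.0999755859375, -27.399999618530273], [563.2000122070312, 31.799999237060547], [447.1000061035156, 65.30000305175781]] depth h 41.44294092221287
small top n 385 rect [ 562.5 -237.7] [72.4 38. ] 81.83
[[538.5, -270.79998779296875], [576.2000122070312, -276.20001220703125], [586.4000244140625, -204.5], [548.7999877929688, -199.10000610351562]] depth h 120.47451358976514
holder all n 976 rect [ 561.4 -247.9] [110.   95.7] 77.73
[[503.0, -291.5], [596.5, -311.79998779296875], [619.9000244140625, -204.3000030517578], [526.4000244140625, -184.0]] depth h 74.59686785857639
deck plane [488.2076185  295.47112155  44.25768565] [-0.30837277  0.013607    0.95116827] 17.97926717911162 1.477900603762725 yaw of up -0.044096575720698535
jar [692.44425716   9.94157577  71.21908288]
bowl [297.83071745 416.28904648   0.61200182]
cast [ 287.75199018 -341.66194524   16.57001341]
```

```bash
python3 - <<'E'
from h import *
p=cv2.imread("pics/top0.png"); i=camera_info("top")
hsv=cv2.cvtColor(p,cv2.COLOR_BGR2HSV); d=np.load("pics/top0_d.npy")
v,u=np.mgrid[:420,:560]; P=withdepth(i,d,np.c_[u.ravel(),v.ravel()]).reshape(420,560,3); H=P[...,2]
n0=np.array([-.3084,.0136,.9512]); c0=np.array([488.2,295.5,44.3])
m=(hsv[...,1]<42)&(hsv[...,2]>105)&(H>18)&(abs(u-170)<40)&(v>170)&(v<245)&(abs((P-c0)@n0)<6)
m=cv2.morphologyEx(m.astype(np.uint8),cv2.MORPH_OPEN,np.ones((3,3)))
c=max(cv2.findContours(m,cv2.RETR_EXTERNAL,cv2.CHAIN_APPROX_NONE)[0],key=cv2.contourArea).reshape(-1,2)
C,r=ray(i,c); t=((c0-C)@n0)/(r@n0); W=C+r*t[:,None]
# in-plane horiz coords: world y and along-slope
s=np.radians(18); xs=np.c_[(W[:,0]-c0[0])/np.cos(s)*1.0,W[:,1]]
R=cv2.minAreaRect(xs.astype(np.float32)); print("deck rect (slope dist, y)",R, cv2.boxPoints(R))
# straight-line fits of left/right edges
for lo,side in((1,"L(+y)"),(0,"R(-y)")):
    ys=[];
    for vv in range(200,234):
        q=xs[c[:,1]==vv]; 
        if len(q): ys.append(q[np.argmax(q[:,1])] if lo else q[np.argmin(q[:,1])])
    ys=np.array(ys); f=np.polyfit(ys[:,0],ys[:,1],1); print(side,f)
print("foot z at low end:",W[:,2].min(),W[:,2].max(), "x",W[:,0].min(),W[:,0].max())
# backstop top from depth
b=(H>60)&(abs(u-165)<30)&(v>235)&(v<255); print("backstop high pts",b.sum(),P[b].mean(0) if b.any() else None)
# small carton top colours
mm=((hsv[...,1]>90)|(hsv[...,2]>125))&(H>112)&(H<124)&(abs(u-372)<20)&(abs(v-185)<20)
cc=max(cv2.findContours(mm.astype(np.uint8),cv2.RETR_EXTERNAL,cv2.CHAIN_APPROX_NONE)[0],key=cv2.contourArea).reshape(-1,2)
print("small top", cv2.minAreaRect(onz(i,cc,121)[:,:2].astype(np.float32)))
E
```

```text
deck rect (slope dist, y) ((-2.431316375732422, 294.791748046875), (93.69283294677734, 130.34432983398438), 87.86181640625) [[-69.30593 250.4095 ]
 [ 60.94765 245.5464 ]
 [ 64.4433  339.174  ]
 [-65.81029 344.0371 ]]
L(+y) [-2.54049620e-02  3.40375106e+02]
R(-y) [-2.13738915e-02  2.48706556e+02]
foot z at low end: 23.313202813867065 63.6085848860223 x 423.9410042265705 548.7024419102031
backstop high pts 220 [402.52438795 292.48769105  98.12876215]
small top ((562.10595703125, -237.26651000976562), (55.36628341674805, 37.170265197753906), 81.80709838867188)
```

```bash
cat > go.py <<'E'
import sys
from h import *
from scipy.spatial.transform import Rotation as Ro
def go(x,y,z,yaw=None):
    s=sense(); R=Ro.from_euler('xyz',s["tcp_rot"]).as_matrix()
    d=R.T@(np.array([x,y,z])-s["eef_pos"])/10
    cur=np.degrees(s["tcp_rot"][2]); roll=0 if yaw is None else (cur-yaw+180)%360-180
    print("clk",round(s["clock"],2),"pos",np.round(s["eef_pos"],1),"rot",np.round(np.degrees(s["tcp_rot"]),1),"q6",round(s["qpos"][5],2),"F",np.round(s["contact_force"],1),"open",round(s["opening"],3))
    print("delta cm",np.round(d,2),"roll",round(roll,1),"alt",round((roll+90)%180-90,1))
if __name__=="__main__": go(*map(float,sys.argv[1:]))
E
python3 go.py 496.6 18.9 300 -106.1
```

```text
clk 0.1 pos [ 142.9 -608.2  404. ] rot [ 1.80e+02  1.00e-01 -7.68e+01] q6 -0.0 F [-0.3 -0.1 -1. ] open 0.998
delta cm [-52.95 -48.77  10.47] roll 29.3 alt 29.3
```

```bash
python3 -m creep '100 -52.9 -48.8 4 29.3; 100 -52.9 -48.8 4 29.3; 100 -52.9 -48.8 4 29.3; 100 -52.9 -48.8 4 29.3; 100 -52.9 -48.8 4 29.3; 100 -52.9 -48.8 4 29.3; 100 -52.9 -48.8 4 29.3; 100 -52.9 -48.8 4 29.3; 100 -52.9 -48.8 4 29.3; 100 -52.9 -48.8 4 29.3; 100 -52.9 -48.8 4 29.3; 100 -52.9 -48.8 4 29.3; 100 -52.9 -48.8 4 29.3; 100 -52.9 -48.8 4 29.3; 100 -52.9 -48.8 10 29.3; 100 -52.9 -48.8 10 29.3; 100 -52.9 -48.8 10 29.3; 100 -52.9 -48.8 10 29.3' 40; python3 go.py 496.6 18.9 178 -106.1
python3 - <<'E'
from h import *
p,d=grab_frame("wrist"); cv2.imwrite("pics/w1.png",p)
E
```

```text
clock: 1.9
eef_pos: [496.9, 18.4, 304.8]
tcp_rot: [3.14, 0.001, -1.851]
contact_force: [-0.5, -0.1, 0.3]
opening: 0.996
clk 1.9 pos [496.9  18.4 304.8] rot [ 179.9    0.  -106.1] q6 1.88 F [-0.5 -0.1  0.3] open 0.996
delta cm [-0.03  0.03 12.68] roll 0.0 alt 0.0
```

View pics/w1.png

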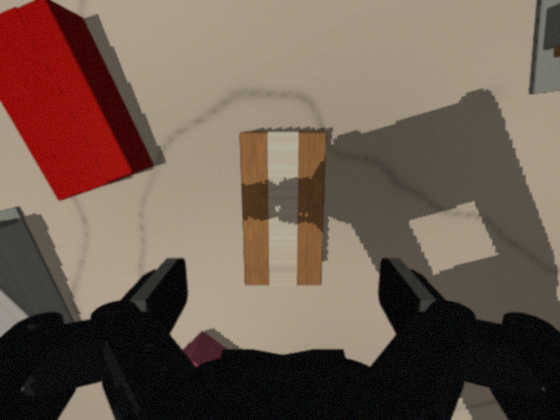

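The wrist view shows the tan carton at (283,208), square and centred between the jaw tips (185 and 380 px). I'll descend and grip.

```bash
python3 -m creep '100 0 0 5 0; 100 0 0 10 0; 100 0 0 12.6 0; 100 0 0 12.6 0; 100 0 0 12.6 0; 60 0 0 12.6 0; 60 0 0 12.6 0; 60 0 0 12.6 0; 60 0 0 12.6 0; 60 0 0 12.6 0' 30
python3 -m creep '60 0 0 0 0; 60 0 0 -3 0; 60 0 0 -7 0; 60 0 0 -12 0; 60 0 0 -16 0; 60 0 0 -16 0' ; python3 go.py 478 295 330 -92
python3 - <<'E'
from h import *
p,d=grab_frame("wrist"); cv2.imwrite("pics/w2.png",p)
E
```

```text
clock: 2.95
eef_pos: [498.2, 18.1, 181.6]
tcp_rot: [-3.138, 0.002, -1.852]
contact_force: [-0.9, -2.4, 7.8]
opening: 0.719
clock: 3.55
eef_pos: [499.2, 18.0, 347.5]
tcp_rot: [-3.128, 0.005, -1.852]
contact_force: [1.5, 0.5, -3.9]
opening: 0.722
clk 3.55 pos [499.2  18.  347.5] rot [-179.2    0.3 -106.1] q6 1.88 F [ 1.5  0.5 -3.9] open 0.722
delta cm [-26.01   9.73   1.76] roll -14.1 alt -14.1
```

View pics/w2.png

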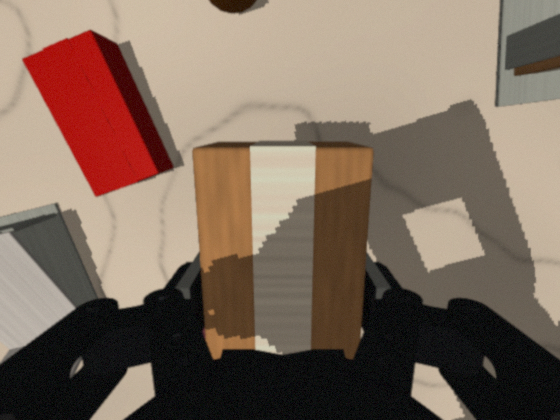

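```bash
python3 -m creep '60 -26.1 9.4 0 -14.1; 60 -26.1 9.4 0 -14.1; 60 -26.1 9.4 0 -14.1; 60 -26.1 9.4 0 -14.1; 60 -26.1 9.4 0 -14.1; 60 -26.1 9.4 0 -14.1; 60 -26.1 9.4 0 -14.1; 60 -26.1 9.4 0 -14.1; 60 -26.1 9.4 3 -14.1; 60 -26.1 9.4 5 -14.1; 60 -26.1 9.4 5 -14.1; 60 -26.1 9.4 5 -14.1' 30;  python3 go.py 481 295.1 255 -92
python3 - <<'E'
from h import *
p,d=grab_frame("scene"); cv2.imwrite("pics/s3.png",cv2.resize(p[150:370,270:470],None,fx=2.7,fy=2.7))
p,d=grab_frame("top"); cv2.imwrite("pics/t3.png",cv2.resize(p[130:290,90:270],None,fx=3,fy=3))
E
```

```text
clock: 4.8
eef_pos: [480.7, 293.8, 294.3]
tcp_rot: [-3.133, 0.0, -1.607]
contact_force: [0.0, -0.2, -3.8]
opening: 0.718
clk 4.8 pos [480.7 293.8 294.3] rot [-179.5    0.   -92.1] q6 2.16 F [ 0.  -0.2 -3.8] open 0.718
delta cm [-0.13  0.01  3.93] roll -0.1 alt -0.1
```

View pics/s3.png

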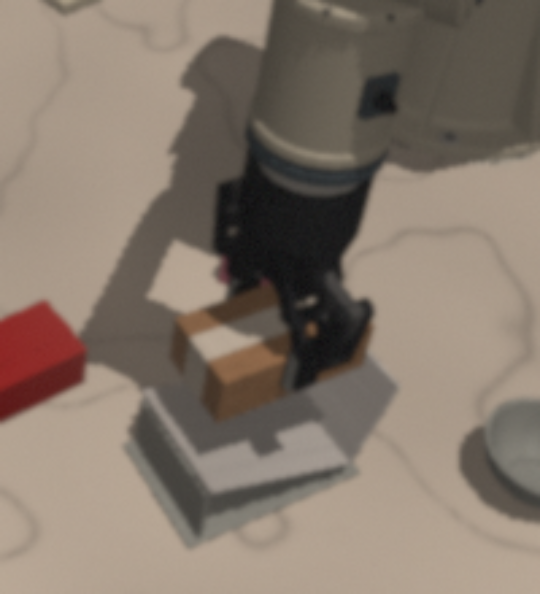

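The carton is held level above the rack, its far end towards the top of the slope. I'll lower it until the uphill edge touches, then press gently so it pivots in the pads.

```bash
python3 -m creep '60 -0.1 0 3 0; 60 -0.1 0 4.5 0; 60 -0.1 0 4.8 0; 60 -0.1 0 5.1 0; 60 -0.1 0 5.4 0; 60 -0.1 0 5.7 0; 60 -0.1 0 5.9 0' 20;  python3 go.py 481 295.1 225 -92
python3 - <<'E'
from h import *
p,d=grab_frame("scene"); cv2.imwrite("pics/s4.png",cv2.resize(p[150:370,270:470],None,fx=2.7,fy=2.7))
E
```

```text
clock: 5.6
eef_pos: [480.8, 295.8, 237.6]
tcp_rot: [-3.133, 0.002, -1.607]
contact_force: [-13.0, 2.4, 7.8]
opening: 0.72
clk 5.6 pos [480.8 295.8 237.6] rot [-1.795e+02  1.000e-01 -9.210e+01] q6 2.16 F [-13.    2.4   7.8] open 0.72
delta cm [ 0.07 -0.01  1.26] roll -0.1 alt -0.1
```

View pics/s4.png

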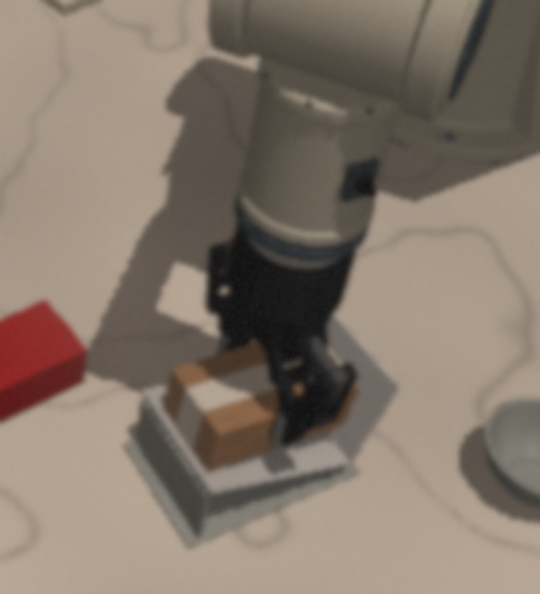

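```bash
python3 -m creep '60 0 0 0.4 0; 60 0 0.1 0.7 0; 60 0 0.1 1.0 0; 60 0 0.1 1.2 0; 60 0 0.1 1.3 0' 20;  python3 go.py 481 295.1 225 -92
python3 - <<'E'
from h import *
p,d=grab_frame("scene"); cv2.imwrite("pics/s5.png",cv2.resize(p[150:370,270:470],None,fx=2.7,fy=2.7))
E
```

```text
clock: 6.15
eef_pos: [478.7, 296.0, 225.2]
tcp_rot: [-3.135, 0.002, -1.607]
contact_force: [-11.2, 0.3, 6.1]
opening: 0.72
clk 6.15 pos [478.7 296.  225.2] rot [-1.796e+02  1.000e-01 -9.210e+01] q6 2.16 F [-11.2   0.3   6.1] open 0.72
delta cm [ 0.08 -0.23  0.02] roll -0.1 alt -0.1
```

View pics/s5.png

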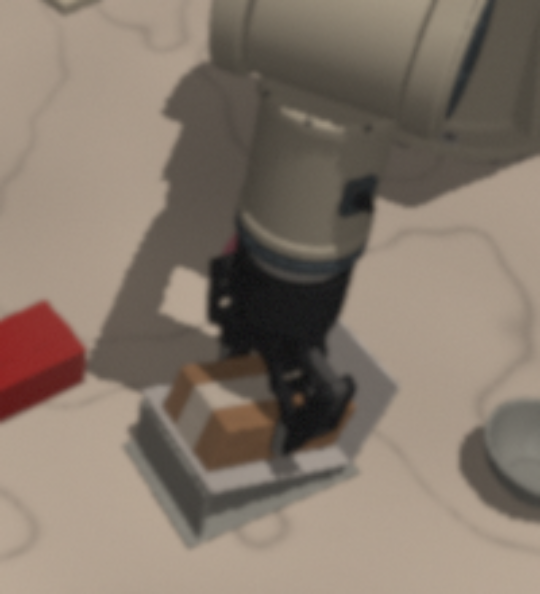

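It has pivoted to the slope. Next I'll slide it down towards the backstop while still lightly gripped, watching the force.

```bash
python3 -m creep '60 0 0.3 0.12 0; 60 0 0.6 0.2 0; 60 0 0.8 0.3 0; 60 0 0.9 0.3 0' 20;  python3 go.py 481 295.1 225 -92
python3 - <<'E'
from h import *
p,d=grab_frame("scene"); cv2.imwrite("pics/s6.png",cv2.resize(p[230:370,300:440],None,fx=4,fy=4))
E
```

```text
clock: 6.6
eef_pos: [472.1, 296.9, 223.7]
tcp_rot: [-3.128, 0.004, -1.605]
contact_force: [11.1, -5.2, 0.6]
opening: 0.72
clk 6.6 pos [472.1 296.9 223.7] rot [-179.2    0.2  -92. ] q6 2.17 F [11.1 -5.2  0.6] open 0.72
delta cm [ 0.15 -0.9  -0.12] roll 0.0 alt 0.0
```

View pics/s6.png

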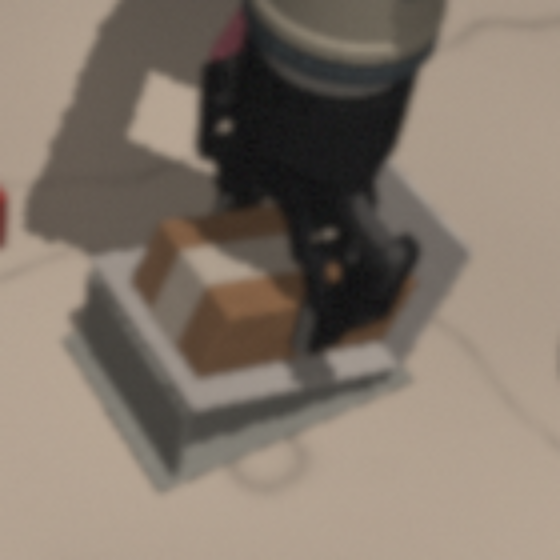

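The force reversed to +11 N in x, so its end has met the backstop. I'll release, rise, and go over to the small carton.

```bash
python3 -m creep '80 0 0 0 0; 90 0 0 0 0; 95 0 0 -0.5 0; 95 0 0 -3 0; 95 0 0 -8 0; 95 0 0 -13 0; 95 0 0 -18 0; 95 0 0 -18 0' 30;  python3 go.py 562 -237.5 400 -8.2
python3 - <<'E'
from h import *
p,d=grab_frame("scene"); cv2.imwrite("pics/s7.png",cv2.resize(p[230:370,300:440],None,fx=4,fy=4))
E
```

```text
clock: 7.45
eef_pos: [470.9, 297.2, 411.1]
tcp_rot: [-3.118, 0.011, -1.605]
contact_force: [1.1, -0.2, 0.2]
opening: 0.95
clk 7.45 pos [470.9 297.2 411.1] rot [-178.7    0.6  -91.9] q6 2.17 F [ 1.1 -0.2  0.2] open 0.95
delta cm [ 53.14 -10.91   0.8 ] roll -83.7 alt -83.7
```

View pics/s7.png

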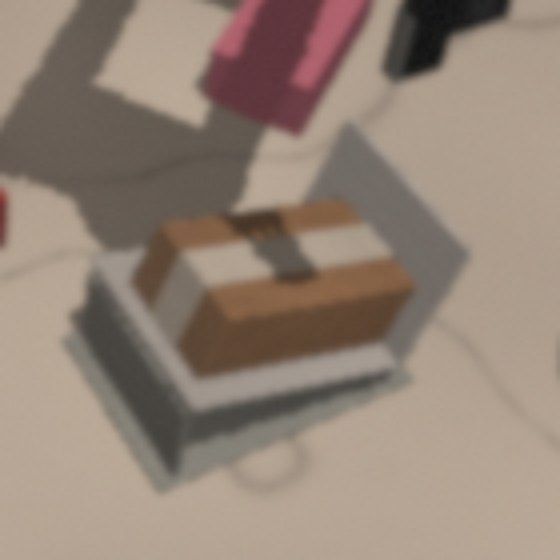

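```bash
cat >> go.py <<'E'
E
sed -i 's/^if __name__.*$//' go.py; cat >> go.py <<'E'
def gp(x,y,z,yaw=None):
    s=sense(); R=Ro.from_euler('xyz',s["tcp_rot"]).as_matrix()
    g=s["eef_pos"]+155*R[:,2]
    print("grasp pt now",np.round(g,1)); go(*(np.array([x,y,z])-155*R[:,2]),yaw)
if __name__=="__main__": gp(*map(float,sys.argv[1:]))
E
python3 -m creep '95 53.1 -10.9 2 -83.7; 95 53.1 -10.9 2 -83.7; 95 53.1 -10.9 2 -83.7; 95 53.1 -10.9 2 -83.7; 95 53.1 -10.9 2 -83.7; 95 53.1 -10.9 2 -83.7; 95 53.1 -10.9 2 -83.7; 95 53.1 -10.9 2 -83.7; 95 53.1 -10.9 2 -83.7; 95 53.1 -10.9 2 -83.7; 95 53.1 -10.9 2 -83.7; 95 53.1 -10.9 2 -83.7; 95 53.1 -10.9 5 -83.7; 95 53.1 -10.9 7 -83.7; 95 53.1 -10.9 7 -83.7'
python3 go.py 562 -237.5 95 -8.2
python3 - <<'E'
from h import *
p,d=grab_frame("wrist"); cv2.imwrite("pics/w8.png",p)
p,d=grab_frame("top"); np.save("pics/t8.npy",d); cv2.imwrite("pics/t8.png",p)
E
```

```text
clock: 9.0
eef_pos: [560.7, -236.8, 331.2]
tcp_rot: [-3.129, -0.011, -0.145]
contact_force: [0.3, 0.3, -0.9]
opening: 0.948
grasp pt now [ 562.8 -235.1  176.3]
clk 9.0 pos [ 560.7 -236.8  331.2] rot [-179.3   -0.6   -8.3] q6 -0.27 F [ 0.3  0.3 -0.9] open 0.948
delta cm [-0.13  0.35  8.12] roll -0.1 alt -0.1
```

View pics/w8.png

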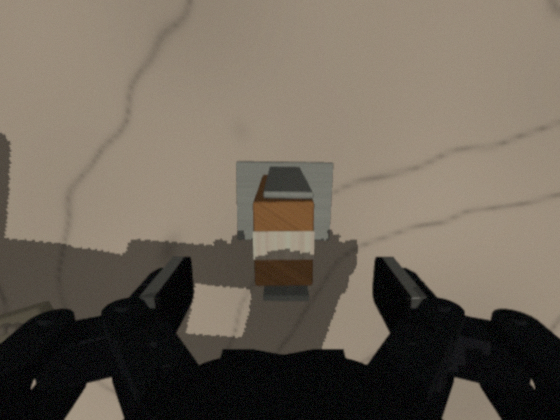

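The small carton's top is at (284,243), centred between the jaw tips. I'll check the large carton from the top view, then descend.

```bash
cat > deckm.py <<'E'
from h import *
from scipy.spatial.transform import Rotation as Ro
O=np.array([424.,297.,24.]); yaw=np.radians(-2.0)
Rd=Ro.from_euler('ZY',[yaw,-np.radians(18)]).as_matrix()
def meas(p,d,i,box,zlo,zhi,zpl,name):
    u0,u1,v0,v1=box; v,u=np.mgrid[v0:v1,u0:u1]
    P=withdepth(i,d,np.c_[u.ravel(),v.ravel()]); L=(P-O)@Rd
    ok=(L[:,2]>zlo)&(L[:,2]<zhi)&(L[:,0]>-1.5)&(L[:,0]<170)&(abs(L[:,1])<70)
    m=np.zeros(p.shape[:2],np.uint8); m[v.ravel()[ok],u.ravel()[ok]]=1
    c=max(cv2.findContours(m,cv2.RETR_EXTERNAL,cv2.CHAIN_APPROX_NONE)[0],key=cv2.contourArea).reshape(-1,2)
    C,r=ray(i,c); n=Rd[:,2]; t=((O-C)@n+zpl)/(r@n); W=(C+r*t[:,None]-O)@Rd
    q=cv2.minAreaRect(W[:,:2].astype(np.float32)); b=cv2.boxPoints(q)
    pts=L[ok]; A=np.c_[pts[:,:2],np.ones(len(pts))]; f=np.linalg.lstsq(A,pts[:,2],rcond=None)[0]
    print(name,"ctr",np.round(q[0],1),"size",np.round(q[1],1),"ang",round(q[2],1),"top z med",round(float(np.median(pts[:,2])),1),"slopes",np.round(f[:2],3),"x rng",np.round([b[:,0].min(),b[:,0].max()],1))
E
python3 - <<'E'
from deckm import *
meas(cv2.imread("pics/t8.png"),np.load("pics/t8.npy"),camera_info("top"),(120,230,160,260),33,50,42,"large")
E
python3 -m creep '95 -0.1 0.3 3 0; 95 -0.1 0.3 6 0; 95 -0.1 0.3 8.1 0; 95 -0.1 0.3 8.1 0; 95 -0.1 0.3 8.1 0; 30 -0.1 0.3 8.1 0; 30 -0.1 0.3 8.1 0; 30 -0.1 0.3 8.1 0; 30 -0.1 0.3 8.1 0; 30 -0.1 0.3 8.1 0; 30 -0.1 0.3 8.1 0' 40; python3 go.py 562 -237.5 95 -8.2
```

```text
large ctr [59.4 -4. ] size [127.5  80.1] ang 3.4 top z med 41.5 slopes [-0.007  0.005] x rng [ -6.6 125.4]
clock: 10.2
eef_pos: [562.4, -239.1, 254.7]
tcp_rot: [-3.131, -0.017, -0.144]
contact_force: [-1.4, 0.9, 6.7]
opening: 0.415
grasp pt now [ 565.2 -237.8   99.7]
clk 10.2 pos [ 562.4 -239.1  254.7] rot [-179.4   -1.    -8.2] q6 -0.28 F [-1.4  0.9  6.7] open 0.415
delta cm [-0.33  0.02  0.47] roll -0.0 alt -0.0
```

```bash
python3 -m creep '30 0 0 -2 0; 30 0 0 -5 0; 30 0 0 -9 0; 30 0 0 -13 0; 30 0 0 -15 0; 30 0 0 -15 0; 30 0 0 -15 0'; python3 - <<'E'
from go import *
go(480,-50,270,-8.2)
p,d=grab_frame("wrist"); cv2.imwrite("pics/w9.png",p)
E
```

```text
clock: 10.9
eef_pos: [559.2, -240.2, 403.9]
tcp_rot: [-3.131, -0.017, -0.144]
contact_force: [-0.7, -0.4, -2.6]
opening: 0.417
clk 10.9 pos [ 559.2 -240.2  403.9] rot [-179.4   -1.    -8.3] q6 -0.28 F [-0.7 -0.4 -2.6] open 0.417
delta cm [-10.79 -17.54  13.4 ] roll -0.1 alt -0.1
```

View pics/w9.png

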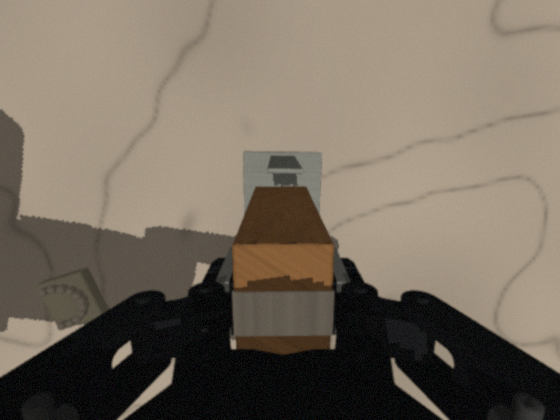

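The small carton, (284,290), is lifted clear and hanging straight. I'll carry it to open counter and stand it there so I can regrip it by its narrow sides.

```bash
python3 -m creep '30 -10.8 -17.5 0 0; 30 -10.8 -17.5 0 0; 30 -10.8 -17.5 0 0; 30 -10.8 -17.5 0 0; 30 -10.8 -17.5 0 0; 30 -10.8 -17.5 0 0; 30 -10.8 -17.5 4 0; 30 -10.8 -17.5 8 0; 30 -10.8 -17.5 12 0; 30 -10.8 -17.5 13.4 0; 30 -10.8 -17.5 14.4 0; 30 -10.8 -17.5 14.8 0; 30 -10.8 -17.5 14.8 0'; python3 go.py 480 -50 95 -8.2
```

```text
clock: 12.25
eef_pos: [480.0, -50.6, 255.1]
tcp_rot: [-3.13, -0.015, -0.145]
contact_force: [-0.3, 0.4, -1.9]
opening: 0.422
grasp pt now [482.5 -49.2 100.2]
clk 12.25 pos [480.  -50.6 255.1] rot [-179.4   -0.8   -8.3] q6 0.02 F [-0.3  0.4 -1.9] open 0.422
delta cm [-0.24  0.13  0.51] roll -0.1 alt -0.1
```

```bash
python3 -m creep '30 0 0 0.4 0; 30 0 0 0.6 0; 30 0 0 0.7 0; 30 0 0 0.7 0'; python3 go.py 480 -50 95 -8.2
```

```text
clock: 12.65
eef_pos: [480.5, -50.6, 249.1]
tcp_rot: [-3.13, -0.016, -0.144]
contact_force: [-2.0, -1.2, 4.2]
opening: 0.414
grasp pt now [483.2 -49.2  94.2]
clk 12.65 pos [480.5 -50.6 249.1] rot [-179.4   -0.9   -8.3] q6 0.02 F [-2.  -1.2  4.2] open 0.414
delta cm [-0.31  0.12 -0.09] roll -0.1 alt -0.1
```

```bash
python3 -m creep '60 0 0 0 0; 95 0 0 0 0; 95 0 0 0 0; 95 0 0 -2 0; 95 0 0 -5 0; 95 0 0 -8 0; 95 0 0 -8 15; 95 0 0 -8 40; 95 0 0 -8 65; 95 0 0 -8 90; 95 0 0 -8 90; 95 0 0 -8 90; 95 0 0 -8 90; 95 0 0 -8 90; 95 0 0 -8 90; 95 0 0 -8 90;95 0 0 -8 90'; python3 - <<'E'
from go import *
gp(475.3,-48,95,-98.2)
p,d=grab_frame("wrist"); cv2.imwrite("pics/w10.png",p)
p,d=grab_frame("top"); cv2.imwrite("pics/t10.png",cv2.resize(p[100:340,180:460],None,fx=2.5,fy=2.5))
E
```

```text
clock: 14.35
eef_pos: [479.0, -51.2, 329.1]
tcp_rot: [-3.125, 0.011, -1.721]
contact_force: [-1.0, 0.2, -0.4]
opening: 0.949
grasp pt now [481.8 -49.9 174.1]
clk 14.35 pos [479.  -51.2 329.1] rot [-179.1    0.6  -98.6] q6 1.6 F [-1.   0.2 -0.4] open 0.949
delta cm [-0.   0.8  7.9] roll -0.4 alt -0.4
```

View pics/w10.png

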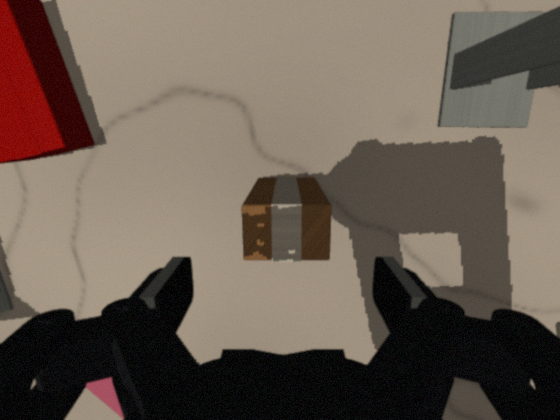

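View pics/t10.png

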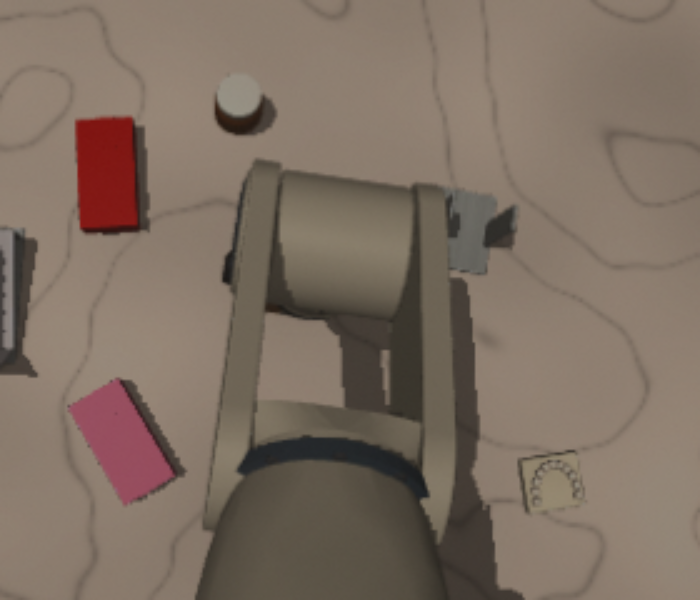

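```bash
python3 - <<'E'
from go import *
i=camera_info("wrist"); print(onz(i,[[286.5,233],[243,206],[330,206],[243,260],[330,260]],115))
E
```

```text
[[483.8492734  -52.30942418 115.        ]
 [504.18370134 -29.08617803 115.        ]
 [496.87076116 -80.20708544 115.        ]
 [470.21687412 -23.08095322 115.        ]
 [462.69866562 -76.47615108 115.        ]]
```

```bash
python3 -m creep '95 0.1 0.75 3 0; 95 0.1 0.75 6 0; 95 0.1 0.75 7.9 0; 95 0.1 0.75 7.9 0; 95 0.1 0.75 7.9 0; 50 0.1 0.75 7.9 0; 50 0.1 0.75 7.9 0; 50 0.1 0.75 7.9 0; 50 0.1 0.75 7.9 0; 50 0.1 0.75 7.9 0' 20; python3 - <<'E'
from go import *
gp(475.3,-48,95,-98.2)
p,d=grab_frame("wrist"); cv2.imwrite("pics/w11.png",p)
E
```

```text
clock: 15.45
eef_pos: [473.4, -50.7, 251.1]
tcp_rot: [-3.123, 0.011, -1.715]
contact_force: [-1.0, -2.4, 7.8]
opening: 0.633
grasp pt now [476.5 -49.4  96.1]
clk 15.45 pos [473.4 -50.7 251.1] rot [-178.9    0.6  -98.3] q6 1.59 F [-1.  -2.4  7.8] open 0.633
delta cm [-0.12  0.14  0.11] roll -0.1 alt -0.1
```

View pics/w11.png

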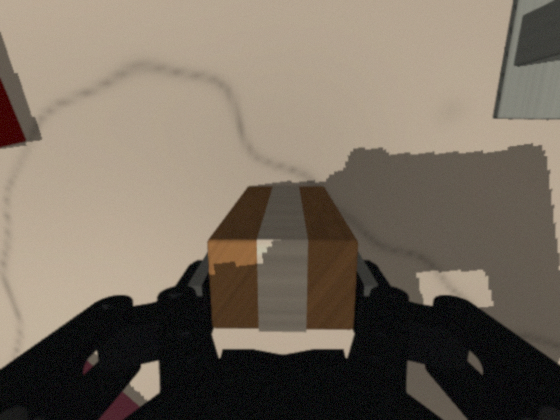

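The carton's top is at (283,285), gripped by the narrow sides. I'll tip it away from the robot in stages, hinging in the pads.

```bash
python3 -m creep '50 0 -0.9 0.1 0; 50 0 -1.7 0.1 0; 50 0 -2.6 0.1 0; 50 0 -3.4 0.1 0; 50 0 -4.2 0.3 0; 50 0 -5.1 0.4 0' 20; python3 - <<'E'
from go import *
gp(475.3,-48,95,-98.2)
p,d=grab_frame("scene"); cv2.imwrite("pics/s12.png",cv2.resize(p[100:300,200:400],None,fx=3,fy=3))
E
```

```text
clock: 16.1
eef_pos: [524.3, -58.1, 248.4]
tcp_rot: [-3.123, 0.011, -1.715]
contact_force: [-2.1, 0.1, 1.6]
opening: 0.627
grasp pt now [527.4 -56.8  93.5]
clk 16.1 pos [524.3 -58.1 248.4] rot [-178.9    0.6  -98.3] q6 1.59 F [-2.1  0.1  1.6] open 0.627
delta cm [-0.12  5.28 -0.25] roll -0.1 alt -0.1
```

View pics/s12.png

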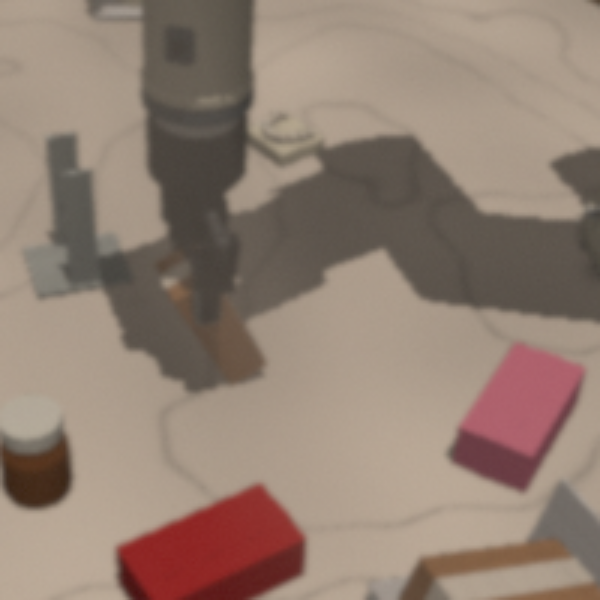

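It tips as planned (about 30° now, bottom edge at (240,375)). I'll continue along the arc.

```bash
python3 -m creep '50 0 -0.8 0.1 0; 50 0 -1.6 0.4 0; 50 0 -2.4 0.8 0; 50 0 -3.1 1.2 0; 50 0 -3.8 1.8 0; 50 0 -4.4 2.4 0; 50 0 -5.0 3.0 0; 50 0 -5.5 3.7 0; 50 0 -5.9 4.4 0; 50 0 -6.3 5.1 0; 50 0 -6.6 5.7 0; 50 0 -6.7 6.2 0; 50 0 -6.7 6.4 0' 20; python3 - <<'E'
from go import *
gp(475.3,-48,95,-98.2)
p,d=grab_frame("scene"); cv2.imwrite("pics/s13.png",cv2.resize(p[100:300,200:400],None,fx=3,fy=3))
E
```

```text
clock: 17.45
eef_pos: [593.1, -67.3, 184.9]
tcp_rot: [-3.123, 0.011, -1.716]
contact_force: [1.9, -0.3, 2.7]
opening: 0.632
grasp pt now [596.3 -66.1  29.9]
clk 17.45 pos [593.1 -67.3 184.9] rot [-178.9    0.6  -98.3] q6 1.58 F [ 1.9 -0.3  2.7] open 0.632
delta cm [-0.11 12.1  -6.74] roll -0.1 alt -0.1
```

View pics/s13.png

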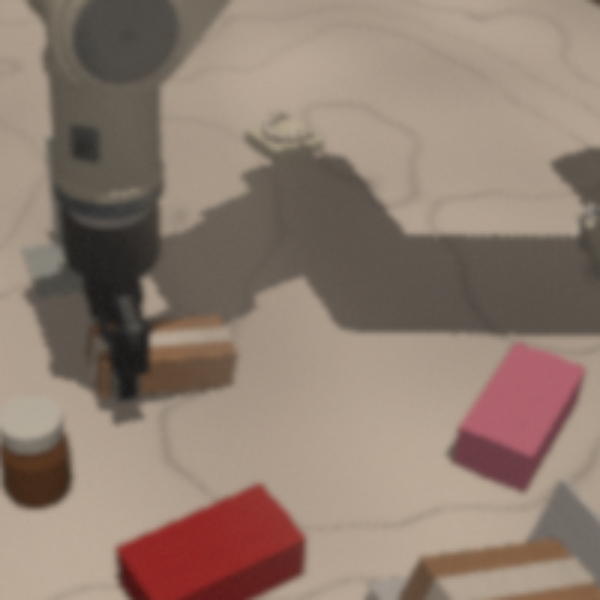

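```bash
python3 -m creep '50 0 0 0.3 0; 60 0 0 0.3 0; 75 0 0 0.3 0; 95 0 0 0 0; 95 0 0 -4 0; 95 0 1.5 -9 0; 95 0 3.5 -13 0; 95 0 3.5 -13 0' 20; python3 - <<'E'
from go import *
i=camera_info("wrist")
p,d=grab_frame("wrist"); cv2.imwrite("pics/w14.png",p)
v,u=np.mgrid[:420,:560]; P=withdepth(i,d,np.c_[u.ravel(),v.ravel()]).reshape(420,560,3); H=P[...,2]
m=((H>28)&(H<45)&(v<350)).astype(np.uint8); n,l,st,ce=cv2.connectedComponentsWithStats(m)
k=l[250,285]; print("k",k,H[250,285])
c=max(cv2.findContours((l==k).astype(np.uint8),cv2.RETR_EXTERNAL,cv2.CHAIN_APPROX_NONE)[0],key=cv2.contourArea).reshape(-1,2)
r=cv2.minAreaRect(onz(i,c,36)[:,:2].astype(np.float32)); print(r,cv2.boxPoints(r))
gp(560,-62,28,-98.2)
E
```

```text
clock: 18.3
eef_pos: [555.1, -63.2, 319.5]
tcp_rot: [-3.117, 0.011, -1.715]
contact_force: [0.5, 0.5, -0.3]
opening: 0.949
k 12 36.92421817361199
((558.6951904296875, -60.632713317871094), (53.6430549621582, 115.53262329101562), 81.71908569335938) [[497.66815  -78.854706]
 [611.9962   -95.49448 ]
 [619.7222   -42.41072 ]
 [505.39417  -25.77095 ]]
grasp pt now [559.1 -62.1 162.3]
clk 18.35 pos [555.3 -63.3 317.2] rot [-178.7    0.6  -98.3] q6 1.59 F [-0.5 -0.5  0.4] open 0.951
delta cm [ 0.13  0.23 13.43] roll -0.1 alt -0.1
```

View pics/w14.png

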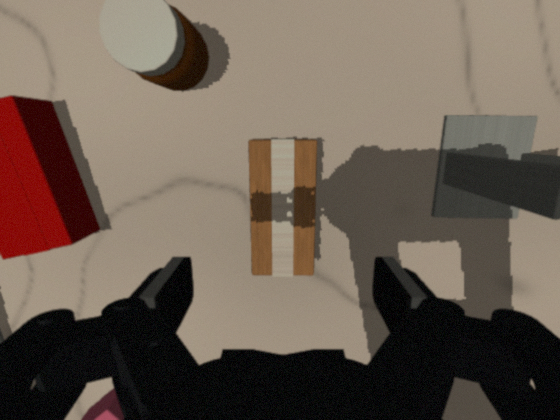

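The small carton lies flat on its broad face at (283,207), centre about (559,-61), jar clear of it. I'll grip it across the middle.

```bash
python3 -m creep '95 0 0.3 5 0; 95 0 0.3 10 0; 95 0 0.3 13.4 0; 95 0 0.3 13.8 0; 95 0 0.3 13.8 0; 50 0 0.3 13.8 0; 50 0 0.3 13.8 0; 50 0 0.3 13.8 0; 50 0 0.3 13.8 0; 50 0 0.3 13.8 0' 30; python3 go.py 560 -62 28
python3 -m creep '50 0 0 -4 0; 50 0 0 -9 0; 50 0 0 -14 0; 50 0 0 -18 0; 50 0 0 -18 0; 50 0 0 -18 0'; python3 -c "
from go import *
gp(490,295,190,-92)
from deckm import *
p,d=grab_frame('top'); cv2.imwrite('pics/t15.png',p); np.save('pics/t15.npy',d)
i=camera_info('top')
cv2.imwrite('pics/t15c.png',cv2.resize(p[170:270,130:230],None,fx=5,fy=5))
"
```

```text
clock: 19.35
eef_pos: [556.6, -61.8, 181.1]
tcp_rot: [-3.115, 0.011, -1.716]
contact_force: [-0.7, 1.2, 7.3]
opening: 0.627
grasp pt now [560.9 -60.7  26.1]
clk 19.35 pos [556.6 -61.8 181.1] rot [-178.5    0.7  -98.3] q6 1.58 F [-0.7  1.2  7.3] open 0.627
delta cm [ 0.14  0.07 -0.19] roll 0 alt 0
clock: 19.95
eef_pos: [551.4, -63.2, 362.3]
tcp_rot: [-3.112, 0.011, -1.715]
contact_force: [0.3, 0.0, -3.3]
opening: 0.626
grasp pt now [556.1 -62.1 207.3]
clk 19.95 pos [551.4 -63.2 362.3] rot [-178.3    0.7  -98.3] q6 1.59 F [ 0.3  0.  -3.3] open 0.626
delta cm [-34.36  11.75   1.78] roll -6.3 alt -6.3
```

View pics/t15c.png

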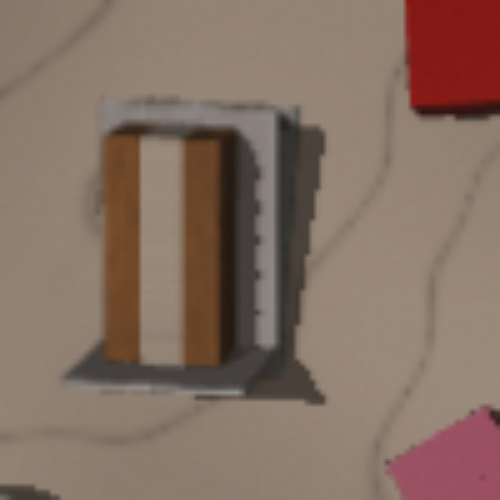

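```bash
python3 - <<'E'
from deckm import *
i=camera_info("top")
uv=[[151,197],[174,197.5],[151,241.5],[174,243.3]]
C,r=ray(i,uv); n=Rd[:,2]; t=((O-C)@n+42)/(r@n); W=(C+r*t[:,None]-O)@Rd; print(np.round(W,1), W.mean(0))
# deck corners check
uv=[[151,190.5],[185,191.5],[185,240]]
C,r=ray(i,uv); t=((O-C)@n)/(r@n); print(np.round((C+r*t[:,None]-O)@Rd,1))
# colour mask
p=cv2.imread("pics/t15.png"); d=np.load("pics/t15.npy"); h=cv2.cvtColor(p,cv2.COLOR_BGR2HSV)
m=((h[...,1]>100)&(h[...,2]>60)).astype(np.uint8); m[:,:145]=0; m[:,180:]=0; m[:190]=0; m[250:]=0
ys,xs=np.nonzero(m); print(xs.min(),xs.max(),ys.min(),ys.max())
for v in range(198,244,6): 
    q=np.nonzero(m[v])[0]; print(v,q.min(),q.max(),end=' | ')
E
```

```text
[[ 1.185e+02  3.110e+01  4.200e+01]
 [ 1.203e+02 -2.870e+01  4.200e+01]
 [ 1.000e-01  3.220e+01  4.200e+01]
 [-1.100e+00 -2.910e+01  4.200e+01]] [59.49016436  1.37656804 42.        ]
[[127.9  43.1  -0. ]
 [129.9 -48.3  -0. ]
 [ -2.8 -49.5  -0. ]]
150 174 195 242
198 151 173 | 204 150 173 | 210 150 173 | 216 151 173 | 222 151 173 | 228 151 173 | 234 151 173 | 240 151 173 |
```

The large carton reads x 59.5, y +1.4, top at 42 mm in my deck frame: flat and against the backstop. Now carry the small one over.

```bash
python3 go.py 465 297 147 -92
```

```text
grasp pt now [555.2 -61.9 205.8]
clk 20.0 pos [550.9 -63.1 360.7] rot [-178.5    0.7  -98.3] q6 1.59 F [-0.   0.1 -3.1] open 0.626
delta cm [-34.15  14.26   5.89] roll -6.3 alt -6.3
```

```bash
python3 -m creep '50 -34.1 14.3 0 -6.3; 50 -34.1 14.3 0 -6.3; 50 -34.1 14.3 0 -6.3; 50 -34.1 14.3 0 -6.3; 50 -34.1 14.3 0 -6.3; 50 -34.1 14.3 0 -6.3; 50 -34.1 14.3 0 -6.3; 50 -34.1 14.3 0 -6.3; 50 -34.1 14.3 0 -6.3; 50 -34.1 14.3 0 -6.3; 50 -34.1 14.3 0 -6.3; 50 -34.1 14.3 3 -6.3; 50 -34.1 14.3 5.5 -6.3; 50 -34.1 14.3 5.5 -6.3; 50 -34.1 14.3 5.5 -6.3' 30; python3 go.py 465 297 128 -92
python3 - <<'E'
from h import *
p,d=grab_frame("scene"); cv2.imwrite("pics/s16.png",cv2.resize(p[200:370,280:450],None,fx=3.4,fy=3.4))
p,d=grab_frame("top"); cv2.imwrite("pics/t16.png",cv2.resize(p[150:290,100:240],None,fx=4,fy=4))
E
```

```text
clock: 21.5
eef_pos: [460.5, 294.5, 305.9]
tcp_rot: [-3.115, 0.008, -1.607]
contact_force: [-0.1, 1.2, -2.6]
opening: 0.627
grasp pt now [464.6 295.5 150.9]
clk 21.5 pos [460.5 294.5 305.9] rot [-178.5    0.4  -92.1] q6 2.18 F [-0.1  1.2 -2.6] open 0.627
delta cm [-0.13  0.02  2.29] roll -0.1 alt -0.1
```

View pics/s16.png

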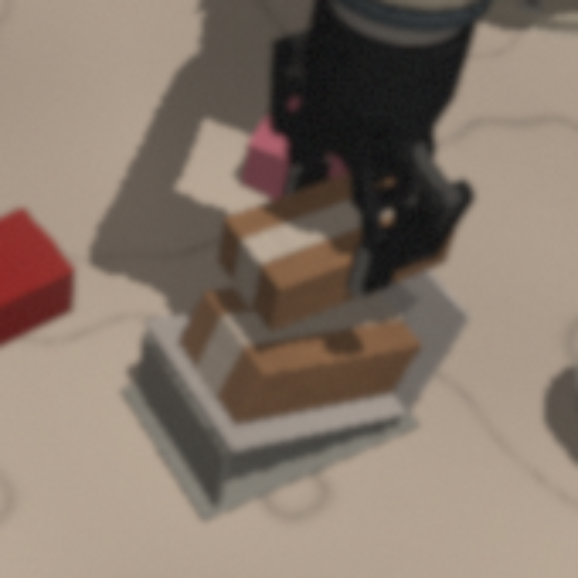

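Aligned over the large carton. I'll lower to contact and pivot.

```bash
python3 -m creep '50 0 0 1.5 0; 50 0 0 2.2 0; 50 0 0 2.5 0; 50 0 0 2.8 0; 50 0 0 3.1 0; 50 0 0 3.3 0' 20; python3 go.py 465 297 128 -92
python3 - <<'E'
from h import *
p,d=grab_frame("scene"); cv2.imwrite("pics/s17.png",cv2.resize(p[200:370,280:450],None,fx=3.4,fy=3.4))
E
```

```text
clock: 22.2
eef_pos: [460.8, 295.4, 274.6]
tcp_rot: [-3.116, 0.009, -1.607]
contact_force: [-9.7, -0.8, 7.2]
opening: 0.626
grasp pt now [464.9 296.6 119.7]
clk 22.2 pos [460.8 295.4 274.6] rot [-178.5    0.5  -92.1] q6 2.18 F [-9.7 -0.8  7.2] open 0.626
delta cm [-0.05 -0.03 -0.83] roll -0.1 alt -0.1
```

View pics/s17.png

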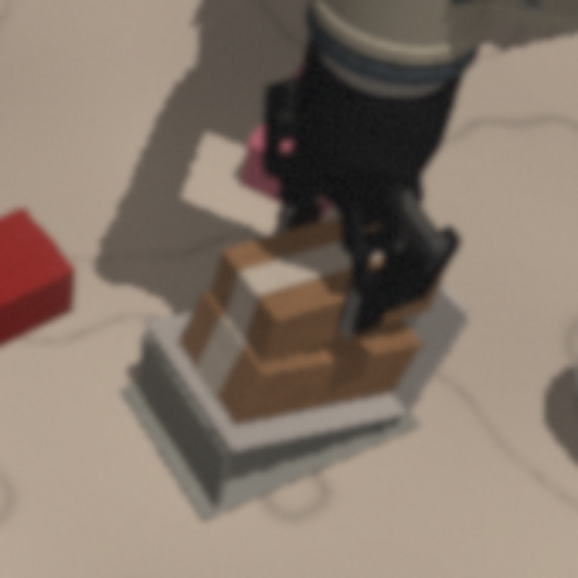

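```bash
python3 -m creep '50 0 0 0.3 0; 50 0 0.1 0.6 0; 50 0 0.1 0.8 0; 50 0 0.1 1.0 0; 50 0 0.1 1.1 0' 20; python3 go.py 465 297 128 -92
python3 - <<'E'
from h import *
p,d=grab_frame("scene"); cv2.imwrite("pics/s18.png",cv2.resize(p[200:370,280:450],None,fx=3.4,fy=3.4))
E
```

```text
clock: 22.75
eef_pos: [459.2, 295.7, 263.9]
tcp_rot: [-3.117, 0.009, -1.607]
contact_force: [-8.4, 0.3, 6.4]
opening: 0.625
grasp pt now [463.  296.9 109. ]
clk 22.75 pos [459.2 295.7 263.9] rot [-178.6    0.5  -92.1] q6 2.19 F [-8.4  0.3  6.4] open 0.625
delta cm [-0.03 -0.24 -1.9 ] roll -0.1 alt -0.1
```

View pics/s18.png

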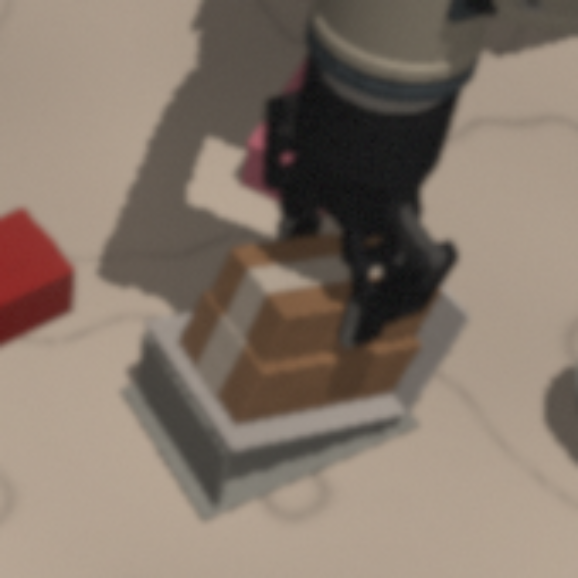

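It's flat on the large carton now. I'll slide it down to the backstop, stopping when the force in x turns positive.

```bash
python3 -m creep '50 0 0.2 0.08 0; 50 0 0.4 0.14 0; 50 0 0.55 0.18 0' 20; python3 go.py 465 297 128 -92
```

```text
clock: 23.1
eef_pos: [455.1, 296.2, 263.0]
tcp_rot: [-3.113, 0.01, -1.605]
contact_force: [9.5, -4.8, 5.9]
opening: 0.627
grasp pt now [459.6 297.6 108.1]
clk 23.1 pos [455.1 296.2 263. ] rot [-178.4    0.6  -92. ] q6 2.19 F [ 9.5 -4.8  5.9] open 0.627
delta cm [ 0.02 -0.6  -1.97] roll 0.0 alt 0.0
```

The force reversed to +9.5 N, so it is against the backstop. I'll release, lift and check.

```bash
python3 -m creep '60 0 0 0 0; 70 0 0 0 0; 85 0 0 0 0; 95 0 0 0 0; 95 0 0 -2 0; 95 0 0 -6 0; 95 0 0 -11 0; 95 0 0 -16 0; 95 10 0 -20 0; 95 20 0 -20 0; 95 30 0 -20 0; 95 30 0 -20 0; 95 30 0 -20 0; 95 30 0 -20 0' 30
python3 - <<'E'
from deckm import *
p,d=grab_frame("scene"); cv2.imwrite("pics/s19.png",cv2.resize(p[200:370,280:450],None,fx=3.4,fy=3.4)); cv2.imwrite("pics/s19f.png",p)
p,d=grab_frame("top"); cv2.imwrite("pics/t19.png",p); np.save("pics/t19.npy",d)
cv2.imwrite("pics/t19c.png",cv2.resize(p[170:270,130:230],None,fx=6,fy=6,interpolation=cv2.INTER_CUBIC))
E
```

```text
clock: 24.5
eef_pos: [438.3, -2.5, 460.0]
tcp_rot: [-3.112, 0.01, -1.605]
contact_force: [1.4, -0.0, 0.3]
opening: 0.948
```

View pics/s19.png

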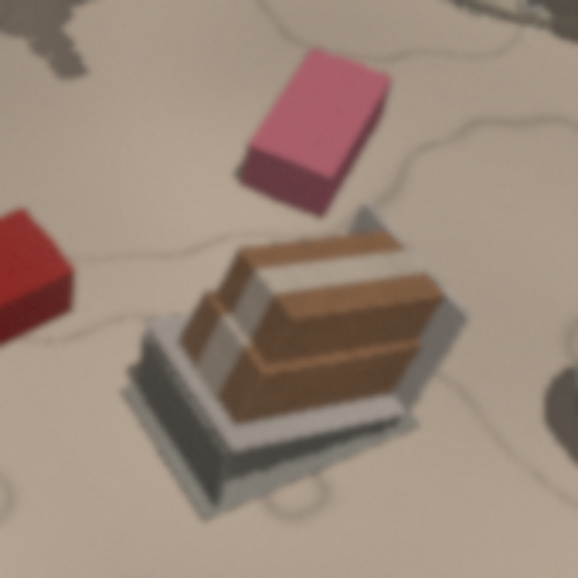

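View pics/t19c.png

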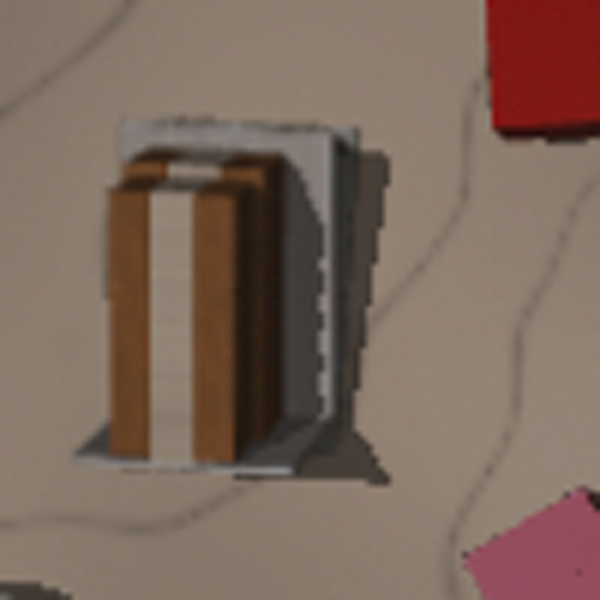

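View pics/t19.png

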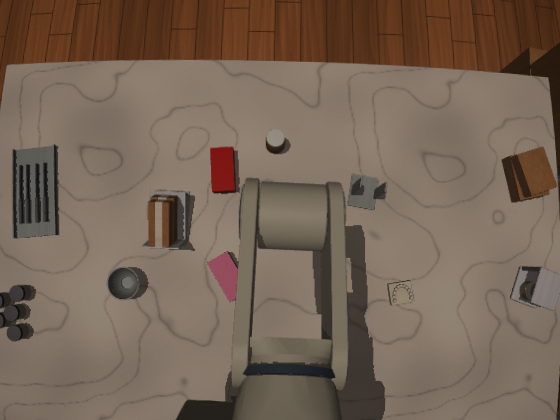

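```bash
python3 - <<'E'
from deckm import *
i=camera_info("top"); n=Rd[:,2]
def on(uv,z):
    C,r=ray(i,uv); t=((O-C)@n+z)/(r@n); return np.round((C+r*t[:,None]-O)@Rd,1)
W=on([[148.3,201.5],[169.8,201.5],[148.5,246.2],[169.3,246.8]],78);print("small",W.tolist(),W.mean(0))
print("large uphill corners",on([[150.8,196.5],[174.5,196.5]],42).tolist())
print("deck right edge",on([[185,192],[185,240]],0).tolist(),"left top",on([[150.5,190.5]],0).tolist())
d=np.load("pics/t19.npy")
for (nm,box) in (("small",(152,167,208,240)),):
    u0,u1,v0,v1=box; v,u=np.mgrid[v0:v1,u0:u1]; L=(withdepth(i,d,np.c_[u.ravel(),v.ravel()])-O)@Rd
    f=np.linalg.lstsq(np.c_[L[:,:2],np.ones(len(L))],L[:,2],rcond=None)[0]; print(nm,"z",np.median(L[:,2]),"slopes",f[:2])
for nm,(uu,vv) in {"jar":(275,138),"bowl":(125,283),"cast":(401,292)}.items(): print(nm,withdepth(i,d,[[uu,vv]]).round(0))
E
```

```text
small [[113.8, 27.7, 78.0], [116.7, -26.6, 78.0], [-1.8, 28.4, 78.0], [-0.1, -25.3, 78.0]] [57.15  1.05 78.  ]
large uphill corners [[119.8, 31.7, 42.0], [123.0, -30.0, 42.0]]
deck right edge [[128.5, -48.3, -0.0], [-2.8, -49.5, -0.0]] left top [[127.9, 44.5, 0.0]]
small z 77.6069034147065 slopes [ 0.46041971 -2.38489449]
jar [[692.  10.  72.]]
bowl [[298. 415.   6.]]
cast [[ 288. -341.   19.]]
```

```bash
python3 - <<'E'
from deckm import *
i=camera_info("top"); n=Rd[:,2]
d=np.load("pics/t19.npy"); v,u=np.mgrid[204:244,151:168]; L=(withdepth(i,d,np.c_[u.ravel(),v.ravel()])-O)@Rd
ok=abs(L[:,2]-78)<8; L2=L[ok]; print(len(L),ok.sum()); f=np.linalg.lstsq(np.c_[L2[:,:2],np.ones(len(L2))],L2[:,2],rcond=None)[0]; print("small slopes",f[:2],np.std(L2[:,2]))
# edge rows of large's uphill end before/after, in columns 158-163 (tape) and tan
a=cv2.imread("pics/t15.png");b=cv2.imread("pics/t19.png")
for c in (155,157,170,172): print(c,"before",a[192:202,c].tolist(),"\n   after",b[192:202,c].tolist())
E
```

```text
680 677
small slopes [-0.00439499 -0.00251408] 1.9535620467788175
155 before [[122, 126, 134], [122, 126, 135], [80, 88, 99], [32, 45, 62], [23, 38, 55], [37, 65, 100], [41, 71, 111], [41, 71, 110], [41, 73, 112], [42, 74, 115]] 
   after [[117, 120, 128], [118, 121, 130], [77, 85, 96], [30, 42, 59], [21, 35, 52], [35, 61, 95], [41, 70, 107], [27, 46, 71], [21, 33, 51], [42, 55, 71]]
157 before [[125, 129, 137], [125, 129, 138], [81, 90, 101], [31, 43, 61], [23, 36, 54], [32, 54, 84], [41, 69, 107], [41, 72, 112], [42, 73, 113], [41, 72, 112]] 
   after [[119, 124, 132], [119, 123, 132], [78, 84, 95], [28, 40, 57], [21, 34, 52], [29, 51, 78], [38, 66, 103], [29, 50, 79], [50, 60, 71], [68, 77, 87]]
170 before [[127, 129, 137], [124, 128, 136], [115, 119, 127], [61, 69, 81], [24, 37, 56], [22, 34, 50], [35, 59, 91], [40, 69, 106], [39, 67, 104], [40, 67, 103]] 
   after [[121, 124, 131], [119, 123, 131], [110, 114, 121], [59, 66, 78], [22, 35, 53], [20, 31, 46], [33, 56, 87], [36, 64, 99], [26, 43, 67], [20, 32, 48]]
172 before [[126, 130, 138], [127, 131, 140], [126, 130, 140], [72, 80, 93], [27, 40, 58], [23, 37, 54], [39, 67, 102], [41, 70, 108], [41, 69, 106], [41, 69, 108]] 
   after [[121, 125, 132], [122, 126, 135], [121, 125, 134], [68, 76, 88], [26, 38, 56], [21, 34, 52], [35, 62, 96], [38, 66, 103], [31, 52, 80], [21, 34, 51]]
```

The large carton hasn't moved (edge pixels identical), the small one lies flat against the backstop, the bystanders are where they were, and the robot is clear. I'm handing in.

```bash
python3 -c "
from rig import *
print(sense()['clock'],sign_off())"
```

```text
the job is handed in; nothing more can be done
24.6 None
```

Both cartons are on the rack, lying flat and lengthwise with their ends against the backstop. I handed the job in at 24.6 s of the allowed 72 s, and no verdict was reported.

**What I did:**
- **Large carton:** I gripped it across its width and lowered it so it pivoted in the pads onto the slope. I slid it down until the force showed it had met the backstop, then released it.
- **Small carton:** I lifted it straight out of the holder and stood it on open counter. I regripped it by its narrow sides and tipped it flat, then placed it on the large carton the same way.

**Last checks, in my estimated deck frame:**

| | centre x (mm) | centre y (mm) | how it lies |
|---|---|---|---|
| Large carton | about 59.5 | about +1.4 | top face at 41.5 mm; far edge did not move while the small one was placed |
| Small carton | about 57 | about +1 | top face at 77.6 mm, slope error below 0.005 rad |

- **Bystanders:** the jar, bowl and cast read within 1 mm of their starting x and y.
- **Robot:** the gripper is open and well clear of everything.

**Readings that disagreed:**
- **Width check:** an early depth-mask reading of the large carton's width came out at 80 mm because the mask took in nearby surfaces, so I measured from its corners instead.
- **Slope fit:** a first slope fit of the small carton was thrown off by bad depth pixels, and it came out level once those were dropped.
- **Corner picks:** picks of the large carton's uphill corners before and after differed by about 2 mm, but the pixels along that edge were unchanged.
- **Deck calibration:** my deck frame may be off by 2–3 mm in y and 1° in yaw, which is well inside the tolerances.

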